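# Stand the tin heavy end down on the bat of that end's colour

### The arm

A 6-joint arm with a two-finger parallel gripper is mounted at the origin on the work surface; the furniture and walls round the work are solid. World frame = base frame: x ahead of the robot, y to its left, z up, the work surface at z = 0. Lengths are in m, angles in rad, forces in N, time in s.
With the tool pointing down it reaches from about 0.375 to 0.9 m from the base axis. Payload 3.1 kg.
Tool frame: the origin (TCP) lies at the very end of the fingers, on their centre line; the grasp point (between the pads) lies 19 mm behind it; z points along the fingers, y is the line along which they close (so a half turn about z gives the same grasp; the last joint's range is limited). The gripper opens to 87 mm and grips with 3 to 60 N. Pads are 19 mm wide; open, the fingers measure 117 mm over their backs; the gripper's body (75 mm by 190 mm) begins 51 mm behind the grasp point.
Start: joints at [1.002, 0.527, 1.433, -0, 1.181, -0.178], TCP at [0.238, 0.578, 0.223] pointing down, gripper open.
Joint ranges: [-3.08, 3.08], [-0.75, 2.2], [0.22, 2.44], [-1.43, 4.57], [0, 2.65], [-2.85, 2.85]. Speed limits (rad/s): [2.79, 2.79, 3.14, 3.14, 3.14, 3.14].

### API

Orientations are given as a unit quaternion [x, y, z, w].
In Python, from rig import robot gives the robot as it stands. The module is installed in compiled form; this text tells all that it offers.
- The arm moves only by the tool play_rows, never from a script. Its argument "steps" is one flat list of numbers, 5 for each row, row after row: the opening, from -1 (shut) to 1 (fully open), then the shift along the tool's x, y, z as a fraction of full scale, then the turn about the tool's z as a fraction of full scale. In form: [claw, tx, ty, tz, twist, claw, tx, ty, tz, twist, ...]. A call has exactly 10 rows; each row shifts and turns the commanded pose from where the row before left it, along the tool's axes as they then stand; what a row does not reach is not made up. Full scale, the value 1, is 0.03 m for a shift and 0.1 rad for a turn. A row lasts 1/10 s, in which the tool goes at most 50 mm and 8.59 degrees, less where a joint would pass 70% of its speed; a pose out of reach is approached as far as the arm can. A call with a number of a shift or a turn outside -1 to 1 is refused whole. A call with a gripper value outside its range is refused whole. The fingers move at their own pace and stop on an object; "grip_force" is the grip in N (left out, the last holds). Time passes only in rows, so rows that do not move let the fingers close, or fill a call up. It gives the time, the measured TCP pose, the force, the opening and the grip force at its end, in the units of the state.
- robot.get_obs(): the state, without advancing time (a new reading comes with each control period).
- robot.camera(name): name is "side" or "top"; returns a dict with "image" (420x560x3 uint8, red, green, blue), "mtx" (3x3 intrinsics, pixels), "rvec" (rotation vector, rad) and "tvec" (3), from world to camera coordinates, as OpenCV has them. Camera axes: x right, y down, z forward; pixel columns grow to the right and rows downward; lengths in m; the calibration is good to about 2 mm. A picture is of the moment at which its call begins. There is no depth.
- robot.hand_in(): hands the job in; it is judged then, once.
The state is a dict: "time": time; "q": joint angles; "joint_velocities": joint speeds; "joint_torque": joint torques, N m; "position": TCP position; "tool_rot": TCP orientation; "ft_force": force on the tool from outside, world axes, zero at the start; "moment": the same for the moment, N m; "grip_width": finger opening in m; "grip_force": force on a finger pad.
Only numpy, scipy, OpenCV 4.12 (cv2) and the standard library are available. Lean on these libraries where they do the work, as an engineer would, in place of code of your own. Each camera call takes 0.05 s, during which the arm holds its last target. There are 200 camera calls.

### The job

The closed white tin has a red end and a blue end, and a load is stuck inside one of them; nothing outside shows which. Lift the tin clear of the table by the wooden grip of its swinging handle and see which end sinks, then stand it upright on that heavy end near the middle of the round bat of the same colour as that end, and let go.

Things in the scene. Friction and masses are not known exactly. Their poses are not given: they have to be found in the camera images.
- tin: Closed white steel tin, 140 mm long (x) x 56 wide (y) x 60 high (z), 0.49 kg, lying on its underside. Origin: centre of the underside; z up through the lid. Its +x end is painted red, its -x end blue. A 0.2 kg load is stuck inside one of the ends, 45 mm from the middle; which one differs from start to start. A wire handle turns on pivots at the middle of its long sides, 32 mm above the underside.
- tin_mid (a point): Centre of the tin's box, 30 mm above its underside, 2 mm below the pivots. Lifted by the handle, the tin turns until its heavy end hangs 70 to 90 deg below level, and the lower edge of that end up to 77 mm below the pivots; set straight down, it comes to stand on the end. Standing, it is 140 mm tall and its pivots are 70 mm above the bat's top.
- bail_grip (a point): Middle of the handle's wooden grip, 14 mm thick (along the tin's x when upright), 52 mm long (along y), 18 mm high. It is 115 mm from the pivots, 147 mm above the table at the start, and clears the tin's ends as the tin turns under it.
- bail (a joint): Angle of the handle to the tin, rad: 0 square above the lid, positive when the grip leans toward the tin's +x end. With the handle held upright, positive means that the blue (-x) end has sunk, negative the red (+x) end. Turns freely from -1.75 to 1.75 with slight friction; it stays up where it is left.
- red_bat: A round flat red bat (board) 200 mm across and 10 mm thick, fixed flat on the table. Origin: centre of its underside, on the table; its top is at z = 0.010.
- blue_bat: A round flat blue bat of the same size, fixed flat on the table. Origin: centre of its underside; its top is at z = 0.010.
Mind the look-alikes: they are no part of the job. Of the things that look like the blue_bat, take the one that is farthest from the robot's base at the start.

How it is judged:
By the outcome, as a careful person would: the job done as asked, in the order asked, and still so for the second after the job is handed in, with the robot touching nothing.
It also fails if it takes over 40 s, if anything falls off the work surface, if the arm or the gripper's body presses on something with over 40 N, if the wrist force passes 120 N, or if a joint passes its speed limit or range.

## Working session

There is one attempt and no reset: what is moved stays moved. The work goes in short steps, Python scripts to look and compute and a tool call to move; the robot and the scene stay as the last step left them, time stands still between calls to the robot, and variables do not carry over. Pictures are saved under pics/ and viewed, at most 10 in all, crops included, and the job is handed in when it is done.

Besides the shell and the picture viewer there is one more tool, called after ">>>" by a JSON object that holds its "name" and its "arguments", one argument or row to a line. play_rows: Moves the arm, as the interface text tells. Shift numbers are shares of 0.03 m and turn numbers shares of 0.1 rad, none past 1 either way. Its arguments: {"type":"object","properties":{"steps":{"type":"array"},"grip_force":{"type":"number"}},"required":["steps"]}

```bash
mkdir -p pics; cat > h.py <<'E'
import numpy as np, cv2, sys
from rig import robot
def cam(n):
    c=robot.camera(n); return c
def save(c,f): cv2.imwrite('pics/'+f,c['image'][:,:,::-1])
def ray(c,uv):
    R=cv2.Rodrigues(np.array(c['rvec'],float))[0]; t=np.array(c['tvec'],float).ravel()
    d=R.T@np.linalg.inv(np.array(c['mtx']))@np.array([uv[0],uv[1],1.]); return -R.T@t, d/np.linalg.norm(d)
def plane(c,uv,z):
    o,d=ray(c,uv); return o+d*(z-o[2])/d[2]
def tri(c1,u1,c2,u2):
    o1,d1=ray(c1,u1);o2,d2=ray(c2,u2)
    s=np.linalg.lstsq(np.c_[d1,-d2],o2-o1,rcond=None)[0]
    a,b=o1+d1*s[0],o2+d2*s[1]; return (a+b)/2,np.linalg.norm(a-b)
def proj(c,p):
    return cv2.projectPoints(np.array(p,float).reshape(-1,1,3),np.array(c['rvec'],float),np.array(c['tvec'],float),np.array(c['mtx'],float),None)[0].reshape(-1,2)
E
python3 - <<'E'
from h import *
a=cam('top');b=cam('side');save(a,'top0.png');save(b,'side0.png')
o=robot.get_obs();print({k:np.round(v,3) for k,v in o.items()})
for c in(a,b):print(ray(c,(280,210)))
E
```

```text
{'time': np.float64(0.1), 'q': array([ 1.001,  0.528,  1.434, -0.   ,  1.181, -0.179]), 'joint_velocities': array([-0.002, -0.001, -0.004,  0.   ,  0.   , -0.001]), 'joint_torque': array([-1.0000e-03, -4.4099e+01, -1.7715e+01,  6.3000e-02,  5.3000e-02,
       -0.0000e+00]), 'position': array([0.238, 0.577, 0.222]), 'tool_rot': array([ 0.194,  0.981, -0.001, -0.   ]), 'ft_force': array([-0.603, -0.348, -0.282]), 'moment': array([ 0.019,  0.019, -0.01 ]), 'grip_force': np.float64(0.0), 'grip_width': np.float64(0.087)}
(array([0.15316053, 0.01058728, 1.25253547]), array([ 0.1914956 , -0.01354808, -0.98139996]))
(array([-0.21076917, -1.10962817,  0.93315269]), array([ 0.37500206,  0.74934726, -0.54575832]))
```

View pics/top0.png

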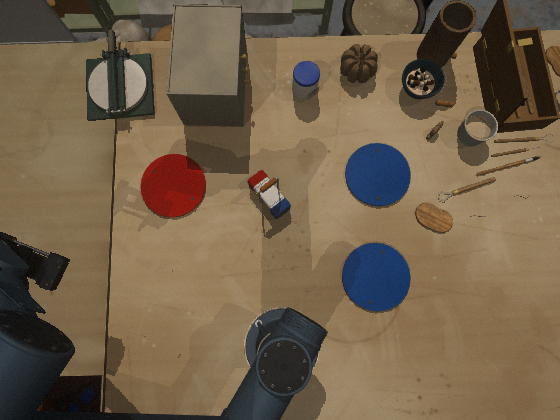

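View pics/side0.png

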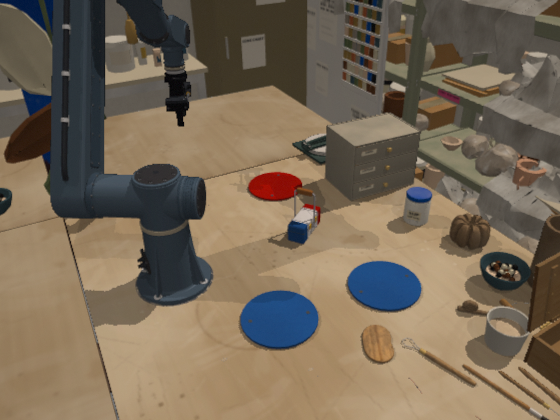

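Top view: tin near (269,195) with its grip at about (268,184), red bat (174,185), blue bats (378,175) and (376,277). The upper blue bat is the far one. Side view: grip near (304,191), blue end nearest the camera at (298,232).

```bash
cat > m.py <<'E'
from h import *
def masks(c):
    hsv=cv2.cvtColor(c['image'],cv2.COLOR_RGB2HSV);H,S,V=[hsv[...,i].astype(int) for i in range(3)]
    red=((H<5)|(H>173))&(S>180)&(V>80)
    blue=(H>100)&(H<125)&(S>150)&(V>50)
    return red,blue
def blobs(m,mn=25):
    n,l,s,ce=cv2.connectedComponentsWithStats(m.astype(np.uint8))
    return [(s[i,4],ce[i].round(1),s[i,:4]) for i in range(1,n) if s[i,4]>=mn]
E
python3 - <<'E'
from m import *
a=cam('top');b=cam('side')
for c,n in((a,'top'),(b,'side')):
    for m,k in zip(masks(c),('red','blue')):
        for B in blobs(m):
            print(n,k,B, plane(c,B[1],.01).round(3))
t=cv2.resize(a['image'][150:240,220:320],(600,540),interpolation=cv2.INTER_CUBIC)
s=cv2.resize(b['image'][175:255,265:345],(560,560),interpolation=cv2.INTER_CUBIC)
cv2.imwrite('pics/ct.png',t[:,:,::-1]);cv2.imwrite('pics/cs.png',s[:,:,::-1])
E
```

```text
top red (np.int32(3092), array([172.2, 185.6]), array([141, 154,  65,  63], dtype=int32)) [0.48  0.322 0.01 ]
top red (np.int32(151), array([257. , 177.8]), array([248, 170,  19,  17], dtype=int32)) [0.498 0.061 0.01 ]
top blue (np.int32(33), array([313.7,  79.3]), array([308,  76,  11,   9], dtype=int32)) [ 0.82  -0.126  0.01 ]
top blue (np.int32(3116), array([377.6, 174.2]), array([346, 143,  64,  63], dtype=int32)) [ 0.5   -0.309  0.01 ]
top blue (np.int32(3556), array([375.9, 276.7]), array([343, 243,  67,  68], dtype=int32)) [ 0.189 -0.283  0.01 ]
side red (np.int32(1127), array([274.2, 185.6]), array([249, 172,  53,  29], dtype=int32)) [0.481 0.315 0.01 ]
side red (np.int32(31), array([308.5, 205.8]), array([304, 204,  10,   5], dtype=int32)) [0.521 0.134 0.01 ]
side red (np.int32(36), array([318.1, 212.9]), array([316, 206,   4,  17], dtype=int32)) [0.527 0.079 0.01 ]
side blue (np.int32(487), array([28.8,  9.1]), array([ 0,  0, 47, 31], dtype=int32)) [-0.051  4.399  0.01 ]
side blue (np.int32(133), array([49.2,  9.9]), array([44,  0,  9, 31], dtype=int32)) [0.114 4.248 0.01 ]
[... 416 characters left out ...]
)) [1.522 1.161 0.01 ]
side blue (np.int32(370), array([ 35.5, 101.5]), array([23, 90, 28, 25], dtype=int32)) [-0.219  1.714  0.01 ]
side blue (np.int32(50), array([ 46.7, 156.5]), array([ 43, 152,   7,  11], dtype=int32)) [-0.237  0.994  0.01 ]
side blue (np.int32(106), array([417.7, 198.2]), array([407, 193,  24,   9], dtype=int32)) [ 0.879 -0.01   0.01 ]
side blue (np.int32(320), array([297.4, 231.8]), array([289, 221,  18,  22], dtype=int32)) [0.413 0.018 0.01 ]
side blue (np.int32(2736), array([384.1, 285.6]), array([348, 262,  73,  49], dtype=int32)) [ 0.498 -0.319  0.01 ]
side blue (np.int32(3428), array([279.1, 319.1]), array([241, 291,  77,  57], dtype=int32)) [ 0.188 -0.293  0.01 ]
```

View pics/ct.png

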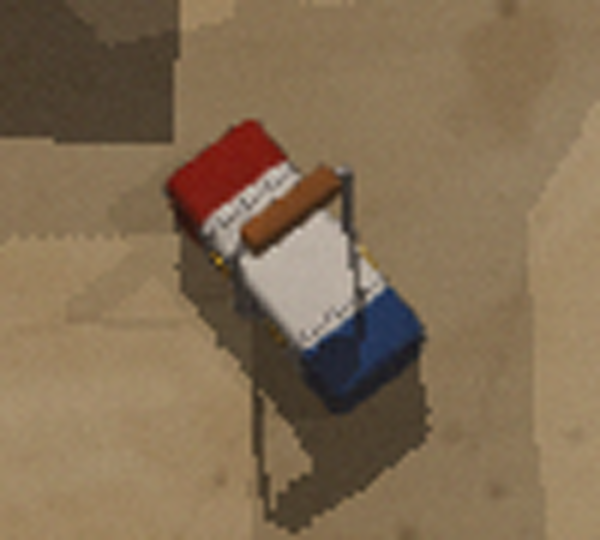

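View pics/cs.png

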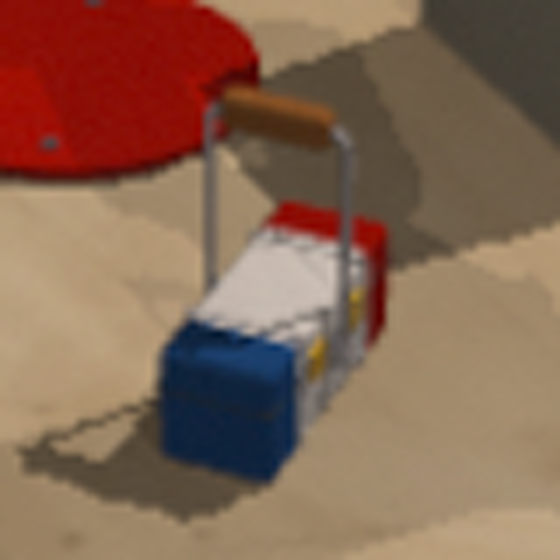

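Crops: the grip runs in the top picture from about (261.5,189.5) to (275.5,179.5), and in the side picture is centred near (304.5,191.5). The tin's red end points up-left in the top view.

```bash
python3 - <<'E'
from m import *
a=cam('top');b=cam('side')
R=[]
for c,(x0,x1,y0,y1) in((a,(255,282,174,196)),(b,(294,316,184,200))):
    hsv=cv2.cvtColor(c['image'],cv2.COLOR_RGB2HSV);H,S,V=[hsv[...,i].astype(int) for i in range(3)]
    m=(H>=5)&(H<16)&(S>140)&(V>60)
    k=np.zeros_like(m);k[y0:y1,x0:x1]=m[y0:y1,x0:x1]
    n,l,s,ce=cv2.connectedComponentsWithStats(k.astype(np.uint8),connectivity=8)
    i=1+s[1:,4].argmax();print(s[i],ce[i])
    ys,xs=np.where(l==i);rc=cv2.minAreaRect(np.c_[xs,ys].astype(np.float32));P=cv2.boxPoints(rc);print(rc)
    d=np.linalg.norm(P[0]-P[1])<np.linalg.norm(P[1]-P[2])
    e=((P[0]+P[1])/2,(P[2]+P[3])/2) if d else ((P[1]+P[2])/2,(P[3]+P[0])/2)
    R.append((c,ce[i],e))
p,g=tri(R[0][0],R[0][1],R[1][0],R[1][1]);print('grip',p,g)
e=[plane(a,u,p[2]) for u in R[0][2]];v=e[1]-e[0];print('ends',e,np.linalg.norm(v),'ang',np.arctan2(v[1],v[0]))
e=[plane(b,u,p[2]) for u in R[1][2]];v=e[1]-e[0];print('ends',e,np.linalg.norm(v),'ang',np.arctan2(v[1],v[0]))
# tin axis from end blobs
r=plane(a,(257,177.8),.06)
m=masks(a)[1].copy();ys,xs=np.where(m[195:225,265:300]);bl=plane(a,(xs.mean()+265,ys.mean()+195),.06)
print('red',r,'blue',bl,len(xs),'axis',np.arctan2(*(r-bl)[[1,0]]))
for c in(a,b):
  for m_,mn in zip(masks(c),(1000,1000)):
    cs=cv2.findContours(m_.astype(np.uint8),cv2.RETR_EXTERNAL,cv2.CHAIN_APPROX_NONE)[0]
    for q in cs:
        if cv2.contourArea(q)>900:
            h=cv2.convexHull(q).reshape(-1,2);w=np.array([plane(c,u,.01)[:2] for u in h],np.float32)
            print('bat',np.round(cv2.minEnclosingCircle(w)[0],3),cv2.minEnclosingCircle(w)[1])
from scipy.spatial.transform import Rotation as Ro
print(Ro.from_quat(robot.get_obs()['tool_rot']).as_matrix().round(3),robot.get_obs()['position'])
E
```

```text
[260 178  17  13  82] [267.8902439  184.18292683]
((267.8384704589844, 184.29229736328125), (4.472995281219482, 18.15509796142578), 52.12501525878906)
[296 187  17   9 102] [303.81372549 191.11764706]
((303.90386962890625, 190.98077392578125), (16.277639389038086, 6.667948246002197), 11.309932708740234)
grip [0.44096314 0.02631017 0.14847947] 3.187934856356365e-05
ends [array([0.45581063, 0.00656913, 0.14847947]), array([0.4256114 , 0.04624254, 0.14847947])] 0.04985953672349219 ang 2.2214243036440147
ends [array([0.42488813, 0.04726899, 0.14847947]), array([0.45809956, 0.00673664, 0.14847947])] 0.05240105302419928 ang -0.8843491162737583
red [0.48427691 0.05921978 0.06      ] blue [ 0.40087789 -0.01284162  0.06      ] 8 axis 0.7125977019824656
bat [0.483 0.321] 0.09984752535820007
bat [ 0.19  -0.282] 0.09888336807489395
bat [ 0.501 -0.309] 0.09908180683851242
bat [0.485 0.314] 0.10245893895626068
bat [ 0.19  -0.286] 0.09989044070243835
bat [ 0.502 -0.314] 0.099892757833004
[[-0.925  0.381 -0.   ]
 [ 0.381  0.925 -0.001]
 [ 0.    -0.001 -1.   ]] [0.23789625 0.57766379 0.22220106]
```

>>> {"name": "play_rows", "arguments": {
  "steps": [1,-0.9,-0.95,0,0,1,-0.9,-0.95,0,0,1,-0.9,-0.95,0,0,1,-0.9,-0.95,0,0,1,-0.9,-0.95,0,0,1,-0.9,-0.95,0,0,1,-0.9,-0.95,0,0,1,-0.9,-0.95,0,0,1,-0.9,-0.95,0,0,1,-0.9,-0.95,0,0],
  "grip_force": 25
}}

```text
time: 1.3
position: [0.3796, 0.2101, 0.2228]
tool_rot: [0.194, 0.981, 0.0, 0.0]
ft_force: [-0.1, 0.1, 0.1]
grip_width: 0.0873
grip_force: 0.0
```

>>> {"name": "play_rows", "arguments": {
  "steps": [1,-0.85,-0.95,0,0,1,-0.85,-0.95,0,0,1,-0.85,-0.95,0,0,1,-0.85,-0.95,0,0,1,-0.85,-0.95,0,0,1,0,0,0,1,1,0,0,0,1,1,0,0,0,1,1,0,0,0,1,1,0,0,0,1]
}}

```text
time: 2.3
position: [0.4428, 0.0311, 0.2227]
tool_rot: [0.433, 0.901, 0.0, 0.0]
ft_force: [0.1, -0.1, 0.9]
grip_width: 0.087
grip_force: 0.0
```

```bash
cat > d.py <<'E'
from m import *
from scipy.spatial.transform import Rotation as Ro
def delta(t,yaw=None):
    o=robot.get_obs();R=Ro.from_quat(o['tool_rot']).as_matrix()
    print('t',o['time'],'pos',np.round(o['position'],4),'yaw_y',np.arctan2(R[1,1],R[0,1]).round(3),'q',np.round(o['q'],2),'F',np.round(o['ft_force'],1),'w',o['grip_width'],'gf',o['grip_force'])
    print('tool-axis shift m',(R.T@(np.array(t)-o['position'])).round(4),'toolz',R[:,2].round(3))
E
python3 -c "
from d import *
delta([.441,.0263,.129])"
```

```text
t 2.3 pos [0.4428 0.0311 0.2227] yaw_y 0.676 q [-0.18  0.28  1.87  0.    0.99 -0.86] F [ 0.1 -0.1  0.9] w 0.08702123507278822 gf 0.0
tool-axis shift m [-0.0026 -0.0044  0.0937] toolz [ 0. -0. -1.]
```

>>> {"name": "play_rows", "arguments": {
  "steps": [1,-0.09,-0.15,0,0,1,0,0,0.5,0,1,0,0,0.5,0,1,0,0,0.5,0,1,0,0,0.5,0,1,0,0,0.5,0,1,0,0,0.4,0,1,0,0,0.2,0,1,0,0,0,0,1,0,0,0,0]
}}

```text
time: 3.3
position: [0.4412, 0.0261, 0.1298]
tool_rot: [0.431, 0.903, 0.0, 0.0]
ft_force: [0.5, 0.2, -0.1]
grip_width: 0.087
grip_force: 0.0
```

>>> {"name": "play_rows", "arguments": {
  "steps": [-0.3,0,0,0,0,-0.7,0,0,0,0,-1,0,0,0,0,-1,0,0,0,0,-1,0,0,0,0,-1,0,0,0,0,-1,0,0,0,0,-1,0,0,0,0,-1,0,0,0,0,-1,0,0,0,0],
  "grip_force": 40
}}

```text
time: 4.3
position: [0.4409, 0.0262, 0.1295]
tool_rot: [0.431, 0.902, -0.0, -0.0]
ft_force: [0.4, 0.2, 0.2]
grip_width: 0.015
grip_force: 0.1
```

```bash
python3 -c "
from d import *
delta([.441,.0263,.129])
a=cam('top');b=cam('side')
t=cv2.resize(a['image'][140:250,215:335],(384,352));s=cv2.resize(b['image'][150:260,250:370],(384,352))
cv2.imwrite('pics/g1.png',np.hstack([t,s])[:,:,::-1])"
```

```text
t 4.3 pos [0.4409 0.0262 0.1295] yaw_y 0.68 q [-0.19  0.45  1.97 -0.    0.72 -0.87] F [0.4 0.2 0.2] w 0.01496261681089143 gf 0.09448123862966895
tool-axis shift m [-0.      0.0001  0.0005] toolz [-0. -0. -1.]
```

View pics/g1.png

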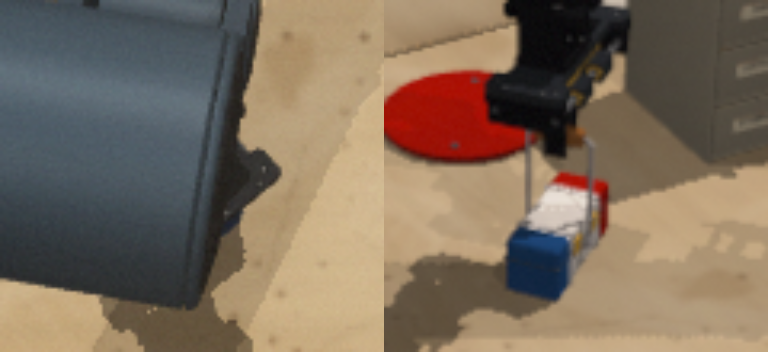

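The fingers straddle the grip (side crop, about (560,130)) and are just touching it. I'll let the grip settle, then lift.

>>> {"name": "play_rows", "arguments": {
  "steps": [-1,0,0,0,0,-1,0,0,0,0,-1,0,0,0,0,-1,0,0,0,0,-1,0,0,-0.2,0,-1,0,0,-0.3,0,-1,0,0,-0.3,0,-1,0,0,-0.3,0,-1,0,0,-0.3,0,-1,0,0,-0.3,0]
}}

```text
time: 5.4
position: [0.441, 0.0263, 0.1815]
tool_rot: [0.431, 0.902, 0.0, 0.0]
ft_force: [0.2, -0.0, -4.9]
grip_width: 0.0138
grip_force: 40.0
```

>>> {"name": "play_rows", "arguments": {
  "steps": [-1,0,0,-0.4,0,-1,0,0,-0.4,0,-1,0,0,-0.4,0,-1,0,0,-0.4,0,-1,0,0,-0.4,0,-1,0,0,-0.3,0,-1,0,0,0,0,-1,0,0,0,0,-1,0,0,0,0,-1,0,0,0,0]
}}

```text
time: 6.4
position: [0.4404, 0.0263, 0.2489]
tool_rot: [0.431, 0.902, -0.0, -0.001]
ft_force: [0.1, 0.1, -5.4]
grip_width: 0.0137
grip_force: 40.0
```

```bash
python3 -c "
from d import *
delta([.441,.0263,.129])
a=cam('top');b=cam('side')
t=cv2.resize(a['image'][140:250,215:335],(384,352));s=cv2.resize(b['image'][130:240,250:370],(384,352))
cv2.imwrite('pics/g2.png',np.hstack([t,s])[:,:,::-1])"
```

```text
t 6.4 pos [0.4404 0.0263 0.2489] yaw_y 0.68 q [-0.19  0.24  1.84 -0.    1.06 -0.87] F [ 0.1  0.1 -5.4] w 0.013701564383908923 gf 39.99803270213306
tool-axis shift m [-0.0005  0.0005  0.1199] toolz [-0.002  0.    -1.   ]
```

View pics/g2.png

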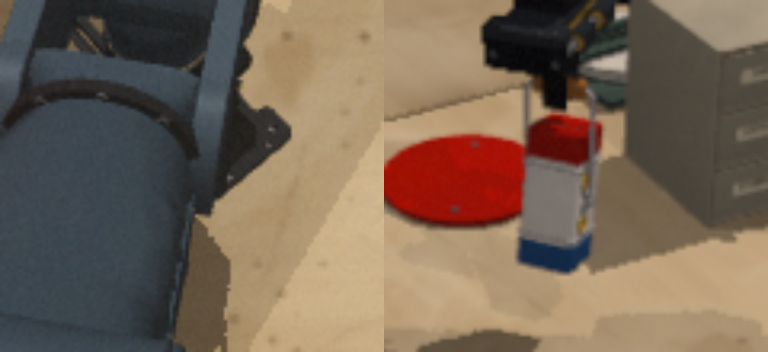

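The side crop shows the tin hanging clear of the table, blue end down at (555,255) and red end up. So the blue end is heavy, and I'll carry it to the far blue bat at about (0.501, -0.311).

>>> {"name": "play_rows", "arguments": {
  "steps": [-1,-0.2,-0.1,0,0,-1,-0.4,-0.2,0,0,-1,-0.6,-0.33,0,0,-1,-0.6,-0.33,0,0,-1,-0.6,-0.33,0,0,-1,-0.6,-0.33,0,0,-1,-0.6,-0.33,0,0,-1,-0.6,-0.33,0,0,-1,-0.6,-0.33,0,0,-1,-0.6,-0.33,0,0]
}}

```text
time: 7.5
position: [0.4742, -0.1574, 0.2494]
tool_rot: [0.431, 0.902, -0.0, 0.0]
ft_force: [0.2, -0.4, -4.5]
grip_width: 0.0137
grip_force: 40.0
```

>>> {"name": "play_rows", "arguments": {
  "steps": [-1,-0.6,-0.33,0,0,-1,-0.6,-0.33,0,0,-1,-0.6,-0.33,0,0,-1,-0.6,-0.33,0,0,-1,-0.6,-0.33,0,0,-1,-0.6,-0.33,0,0,-1,-0.4,-0.25,0,0,-1,-0.3,-0.15,0,0,-1,-0.2,-0.1,0,0,-1,-0.1,-0.05,0,0]
}}

```text
time: 8.5
position: [0.502, -0.3105, 0.2494]
tool_rot: [0.431, 0.902, 0.0, -0.0]
ft_force: [1.4, 0.8, -5.4]
grip_width: 0.0135
grip_force: 40.0
```

```bash
python3 -c "
from d import *
delta([.501,-.311,.178])"
```

```text
t 8.5 pos [ 0.502  -0.3105  0.2494] yaw_y 0.68 q [-0.74  0.45  1.49  0.    1.2  -1.42] F [ 1.4  0.8 -5.4] w 0.013482581680946862 gf 39.998134542256594
tool-axis shift m [ 0.0002 -0.0011  0.0714] toolz [-0.  0. -1.]
```

>>> {"name": "play_rows", "arguments": {
  "steps": [-1,0,0,0,0,-1,0,0,0,0,-1,0,0,0,0,-1,0,0,0,0,-1,0,0,0,0,-1,0,0,0,0,-1,0,0,0.3,0,-1,0,0,0.4,0,-1,0,0,0.4,0,-1,0,0,0.3,0]
}}

```text
time: 9.5
position: [0.5012, -0.3096, 0.2055]
tool_rot: [0.431, 0.902, 0.0, -0.001]
ft_force: [-0.4, -0.2, -4.9]
grip_width: 0.0137
grip_force: 40.0
```

>>> {"name": "play_rows", "arguments": {
  "steps": [-1,0,0,0.2,0,-1,0,0,0.1,0,-1,0,0,0.1,0,-1,0,0,0.1,0,-1,0,0,0.1,0,-1,0,0,0.1,0,-1,0,0,0.1,0,-1,0,0,0.05,0,-1,0,0,0.05,0,-1,0,0,0,0]
}}

```text
time: 10.5
position: [0.502, -0.3111, 0.1816]
tool_rot: [0.431, 0.903, -0.001, 0.001]
ft_force: [-2.3, -0.2, 2.6]
grip_width: 0.0133
grip_force: 40.0
```

```bash
python3 -c "
from d import *
delta([.501,-.311,.178])
b=cam('side')
print(proj(b,[[.501,-.311,.01]]))
s=cv2.resize(b['image'][170:330,300:460],(560,560),interpolation=cv2.INTER_CUBIC)
cv2.imwrite('pics/g3.png',s[:,:,::-1])"
```

```text
t 10.5 pos [ 0.502  -0.3111  0.1816] yaw_y 0.68 q [-0.74  0.53  1.56 -0.    1.05 -1.42] F [-2.3 -0.2  2.6] w 0.013290874132788769 gf 40.00009511131793
tool-axis shift m [ 0.0007 -0.0007  0.0036] toolz [ 0.    -0.002 -1.   ]
[[383.17399822 283.65012097]]
```

View pics/g3.png

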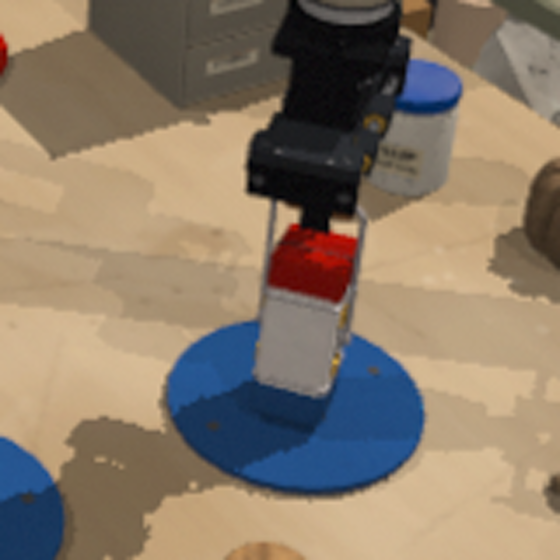

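The side crop shows the tin on the far blue bat, red end up, with its base near (295,395) against the bat centre at (291,398). It is already touching the bat. I'll lower the last few millimetres and check for tilt.

>>> {"name": "play_rows", "arguments": {
  "steps": [-1,0,0,0.03,0,-1,0,0,0.03,0,-1,0,0,0,0,-1,0,0,0,0,-1,0,0,0,0,-1,0,0,0,0,-1,0,0,0,0,-1,0,0,0,0,-1,0,0,0,0,-1,0,0,0,0]
}}

```text
time: 11.55
position: [0.502, -0.3117, 0.1807]
tool_rot: [0.431, 0.903, -0.002, 0.001]
ft_force: [-3.4, -1.0, 6.8]
grip_width: 0.0138
grip_force: 40.0
```

```bash
python3 -c "
from d import *
delta([.501,-.311,.178])
b=cam('side')
o=robot.get_obs()['position'];ax=np.array([np.cos(.68),np.sin(.68),0]);ay=np.array([-np.sin(.68),np.cos(.68),0])
for z in(.01,.15):
  for s in(-1,1):
    for u in(-1,1):
      q=np.array([o[0],o[1],z])+ax*s*.03+ay*u*.028
      print(z,s,u,((proj(b,[q])[0]-[300,170])*3.5).round())
s=cv2.resize(b['image'][170:330,300:460],(560,560),interpolation=cv2.INTER_CUBIC)
cv2.imwrite('pics/g4.png',s[:,:,::-1])"
```

```text
t 11.55 pos [ 0.502  -0.3117  0.1807] yaw_y 0.68 q [-0.74  0.53  1.56 -0.    1.04 -1.42] F [-3.4 -1.   6.8] w 0.013760654142180405 gf 40.002007678267546
tool-axis shift m [ 0.0012 -0.0003  0.0027] toolz [ 0.001 -0.004 -1.   ]
0.01 -1 -1 [319. 431.]
0.01 -1 1 [248. 413.]
0.01 1 -1 [337. 383.]
0.01 1 1 [267. 366.]
0.15 -1 -1 [339. 287.]
0.15 -1 1 [263. 269.]
0.15 1 -1 [356. 241.]
0.15 1 1 [283. 225.]
```

View pics/g4.png

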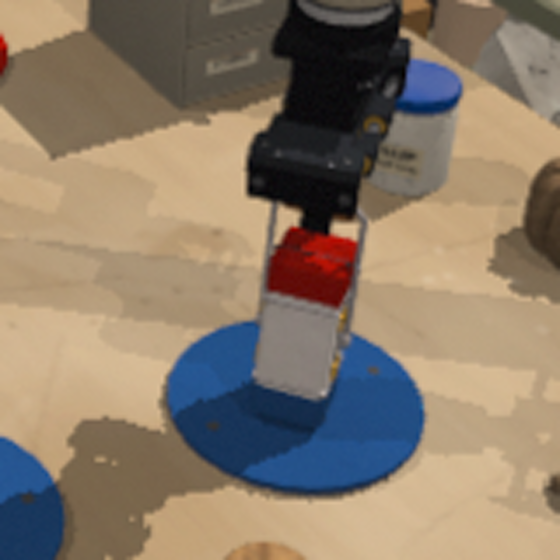

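The blue base is at (248,413)–(322,430), where it should be. TCP height (3 mm above the standing height) and the lateral force suggest the tin is still tilted about 5° on its +tool-y lower edge, held by friction. Shifting the handle along -tool y should rock it flat.

>>> {"name": "play_rows", "arguments": {
  "steps": [-1,0,-0.03,0,0,-1,0,-0.03,0,0,-1,0,-0.03,0,0,-1,0,-0.03,0.01,0,-1,0,-0.03,0.01,0,-1,0,-0.03,0.01,0,-1,0,-0.03,0.01,0,-1,0,0,0,0,-1,0,0,0,0,-1,0,0,0,0]
}}

```text
time: 12.6
position: [0.4969, -0.3152, 0.1788]
tool_rot: [0.431, 0.903, -0.001, 0.001]
ft_force: [-4.1, -2.0, 5.9]
grip_width: 0.0137
grip_force: 40.0
```

```bash
python3 -c "
from d import *
delta([.501,-.311,.178])"
```

```text
t 12.6 pos [ 0.4969 -0.3152  0.1788] yaw_y 0.68 q [-0.75  0.53  1.57 -0.    1.04 -1.43] F [-4.1 -2.   5.9] w 0.013676431055613482 gf 40.00131794891786
tool-axis shift m [0.0007 0.0058 0.0008] toolz [ 0.    -0.003 -1.   ]
```

>>> {"name": "play_rows", "arguments": {
  "steps": [-1,0,-0.03,0,0,-1,0,-0.03,0,0,-1,0,-0.03,0,0,-1,0,-0.03,0,0,-1,0,-0.03,0,0,-1,0,0,0,0,-1,0,0,0,0,-1,0,0,0,0,-1,0,0,0,0,-1,0,0,0,0]
}}

```text
time: 13.6
position: [0.4936, -0.317, 0.1775]
tool_rot: [0.431, 0.902, -0.0, 0.0]
ft_force: [-1.7, -2.1, 3.3]
grip_width: 0.0137
grip_force: 40.0
```

```bash
python3 -c "
from d import *
delta([.501,-.311,.178])"
```

```text
t 13.6 pos [ 0.4936 -0.317   0.1775] yaw_y 0.68 q [-0.76  0.53  1.58 -0.    1.03 -1.44] F [-1.7 -2.1  3.3] w 0.01372185618031198 gf 40.00093955663033
tool-axis shift m [ 0.      0.0095 -0.0005] toolz [-0. -0. -1.]
```

>>> {"name": "play_rows", "arguments": {
  "steps": [-1,0,0,-0.02,0,-1,0,0,0,0,-0.6,0,0,0,0,-0.5,0,0,0,0,-0.3,0,0,0,0,0,0,0,0,0,0.3,0,0,0,0,0.5,0,0,0,0,0.5,0,0,0,0,0.5,0,0,0,0]
}}

```text
time: 14.6
position: [0.4936, -0.317, 0.1782]
tool_rot: [0.431, 0.902, 0.0, 0.0]
ft_force: [0.5, 0.5, -0.5]
grip_width: 0.0604
grip_force: 0.0
```

```bash
python3 -c "
from d import *
delta([.501,-.311,.178])
b=cam('side')
s=cv2.resize(b['image'][170:330,300:460],(560,560),interpolation=cv2.INTER_CUBIC)
cv2.imwrite('pics/g5.png',s[:,:,::-1])"
```

```text
t 14.6 pos [ 0.4936 -0.317   0.1782] yaw_y 0.68 q [-0.76  0.53  1.58  0.    1.04 -1.44] F [ 0.5  0.5 -0.5] w 0.06037664945426788 gf 0.0
tool-axis shift m [-0.      0.0095  0.0002] toolz [ 0.  0. -1.]
```

View pics/g5.png

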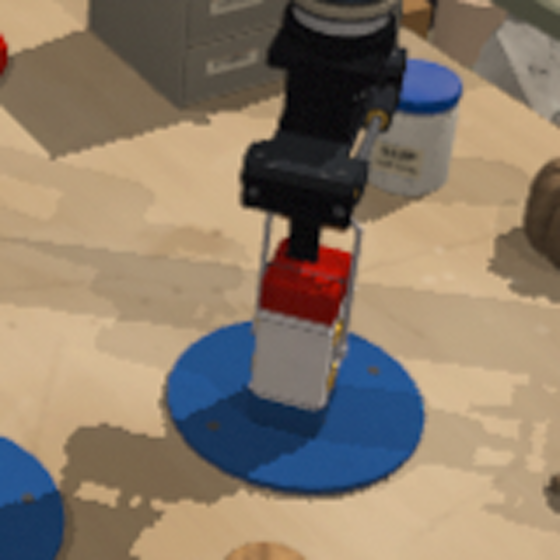

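The tin stands upright on its blue end (base near (290,415)), the fingers are open, and the force is about zero. I'll retreat straight up.

>>> {"name": "play_rows", "arguments": {
  "steps": [0.5,0,0,-0.2,0,0.5,0,0,-0.3,0,0.5,0,0,-0.5,0,0.5,0,0,-0.5,0,0.5,0,0,-0.6,0,0.5,0,0,-0.6,0,0.5,0,0,-0.6,0,0.5,0,0,-0.6,0,0.5,0,0,-0.3,0,0.5,0,0,0,0]
}}

```text
time: 15.65
position: [0.4943, -0.3176, 0.3062]
tool_rot: [0.431, 0.902, -0.001, 0.002]
ft_force: [0.5, 0.2, 1.1]
grip_width: 0.0653
grip_force: 0.0
```

```bash
python3 -c "
from d import *
delta([.501,-.311,.178])
b=cam('side')
s=cv2.resize(b['image'][170:330,300:460],(560,560),interpolation=cv2.INTER_CUBIC)
cv2.imwrite('pics/g6.png',s[:,:,::-1])"
```

```text
t 15.65 pos [ 0.4943 -0.3176  0.3062] yaw_y 0.68 q [-0.76  0.39  1.43  0.    1.32 -1.44] F [0.5 0.2 1.1] w 0.06525483270060782 gf 0.0
tool-axis shift m [0.0014 0.0093 0.1282] toolz [ 0.003 -0.003 -1.   ]
```

View pics/g6.png

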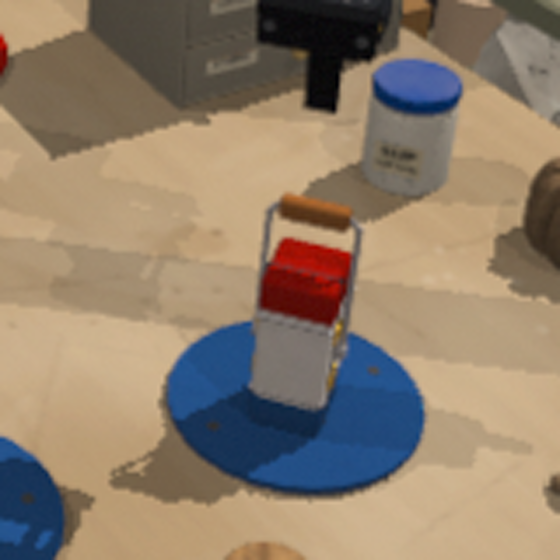

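The tin stands upright on its blue end, near the middle of the far blue bat, with the handle free and the gripper well clear.

```bash
python3 -c "
from rig import robot
print(robot.hand_in())"
```

```text
the job is handed in; nothing more can be done
None
```

The blue end sank, so the tin now stands upright on its blue end, about 10 mm from the middle of the far blue bat, released and handed in with the arm clear (about 16 of the 40 s used).

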